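Close up the small-parts stores

TASK

Close up the small parts before the desk is dusted: with the fingertips, push the open bottom drawer of the upright blue and yellow tool organizer fully home until it is flush, and swing the open lid of the low clear parts case over and shut, in either order. Push without forcing; nothing needs gripping. Lift nothing, and leave the reel, battery, cutters, loupe, brush, tweezers and tape where they are.

Things in the scene. Friction and masses are not known exactly. Their poses are not given: they have to be found in the camera images.
- tweezer_box: upright tool organizer, blue sides, yellow tool rack, fixed to the desk. Origin on its underside; front at x = -60 mm, back +52 mm, sides at y = -44 and +54 mm. The wall above the drawer is upright at x = -60 mm, from 30 to 59 mm up; from there the front slopes back to 100 mm up at x = -2 mm (its lid there is fixed shut); the back is 172 mm high, its tools 206
- tweezer_box_drawer (a joint): the organizer's bottom drawer: metres pulled out along the organizer's -x; 0 = fully home, its front flush with the wall above; 0.07 = the most it opens. Runs with light friction (about 0.3 N), no spring or catch, stays where it is left
- drawer_front (a point): centre of the outer face of the drawer's front, a 91 mm wide panel from 4 to 26 mm above the organizer's underside; the point is 15 mm up and moves with the drawer. Axes as the organizer's: the face looks along -x, push along +x
- hinged_case: low clear parts case, 94 x 131 x 31 mm with four compartments, fixed to the desk; origin: on its underside near the middle; x from the front (x = -41 mm) to the hinge at the back (x = +45 mm), y along the hinge
- hinged_case_lid (a joint): the case's clear lid, rad: 0 = shut on the case, 1.57 = upright, 1.83 = leaning back on its stop. A plate 86 mm long from the hinge, 132 wide, 2 thick. No spring: leaning back beyond upright it stays; pushed past upright to the front it all but stays where it is left (damped hinge, light lid: it sinks at only some 0.05 rad/s), so push it all the way down; under 2 N moves it slowly
- lid_hinge (a point): middle of the lid's hinge line, 29 mm above the case's underside at its back; axes as the case's: +y along the hinge, -x toward the case's front
- lid_lip (a point): middle of the lid's free edge, on its upper (outer) face, 87 mm from the hinge; it moves with the lid
- solder_reel: reel of solder wire with black flanges and a yellow disc on top, 58 mm across, 36 mm tall, standing on its flange; origin: centre of its underside. Leave it alone
- battery_pack: flat black battery pack, 42 x 95 x 5 mm, lying flat; origin: centre of its underside. Leave it alone
- flush_cutters: red-handled cutters, 52 x 132 x 10 mm, lying flat; origin: centre of the underside. Leave it alone
- loupe: black eye loupe, 33 mm across, 28 mm tall; origin: centre of its underside. Leave it alone
- brush_esd: small black brush, 24 x 105 x 9 mm, lying flat; origin: middle of its underside. Leave it alone
- tweezers: grey tweezers, 13 x 118 x 8 mm, lying flat; origin: middle of the underside. Leave it alone
- tape_roll: roll of beige masking tape lying flat, 70 mm across, 40 mm tall; origin: centre of its underside. Leave it alone

How it is judged (in metres and radians):
At the end, for the whole second after the job is handed in: the organizer's drawer is within 4 mm of fully home, the case's lid within 0.05 rad (about 4 mm at its lip) of shut, and the reel, battery, cutters, loupe, brush, tweezers and tape lie within 25 mm of where they were (value of joint tweezer_box_drawer below 0.004 m and value of joint hinged_case_lid below 0.05 rad and distance of each of solder_reel, battery_pack, flush_cutters, loupe, brush_esd, tweezers, tape_roll from where it was at the start of the episode below 0.025 m); the robot touches nothing.
It fails at once if a bystander is pushed more than 25 mm away or carried off (distance of any of solder_reel, battery_pack, flush_cutters, loupe, brush_esd, tweezers, tape_roll from where it was at the start of the episode above 0.025 m).
It fails at once if a bystander is lifted (height (world z) of any of solder_reel, battery_pack, flush_cutters, loupe, brush_esd, tweezers, tape_roll above 0.015 m).
It fails at once if the organizer or the case is pushed with brute force (over 60 N) (contact force between any of the arm, the fingers and tweezer_box above 60 N or contact force between any of the arm, the fingers and hinged_case above 60 N).
It also fails if it takes over 45 s, if anything falls off the work surface, if the arm or the gripper's body presses on something with over 40 N, if the wrist force passes 120 N, or if a joint passes its speed limit or range.

ROBOT

A 7-joint arm with a two-finger parallel gripper is mounted at the origin on a cart in front of the work surface, level with it; the furniture and walls round the work are solid. World frame = base frame: x ahead of the robot, y to its left, z up, the work surface at z = 0. Lengths are in mm, angles in rad, forces in N, time in s.
With the tool pointing down it reaches from about 350 to 900 mm from the base axis. Payload 7.2 kg.
Tool frame: the origin (TCP) lies on the centre line of the jaws, within the pads' length; the fingertips stand 14 mm ahead of it and the grasp point (between the pads) lies 5 mm behind it (tips_ahead is the z of the fingertips in the tool frame, in mm); z points along the fingers, y is the line along which they close (so a half turn about z gives the same grasp; the last joint's range is limited). The gripper opens to 88 mm and grips with 3 to 60 N. Pads are 20 mm wide; open, the fingers measure 115 mm over their backs; the gripper's body (75 mm by 178 mm) begins 61 mm behind the grasp point.
Start: joints at [-1.251, 0.411, -0.013, 1.596, 0.006, 1.134, -0.082], TCP at [236.355, 578.589, 236.653] pointing down, gripper open.
Joint ranges: [-2.95, 2.95], [-0.29, 1.99], [-1.47, 1.44], [0.14, 2.54], [-1.03, 4.17], [0.13, 1.85], [-2.86, 2.86]. Speed limits (rad/s): [2.39, 2.39, 3.01, 3.01, 3.14, 3.14, 3.14].

INTERFACE

Orientations are given as a unit quaternion [w, x, y, z].
In Python, from bench import * gives the robot as it stands. The module is installed in compiled form; this text tells all that it offers.
- The arm moves only by the shell command python3 -m inch 'ROWS' [FORCE]. ROWS is JSON, a list of rows, each an object of numbers: "dx", "dy", "dz": the shift along the world's x, y, z each as a share of 75 mm, from -1 to 1; "roll": the turn about the world's z as a share of 4 degrees, from -1 to 1; "hand": the opening in per cent of the stroke, from 0 (shut) to 100 (fully open). A call has 1 to 12 rows; each row shifts and turns the commanded pose from where the row before left it; what a row does not reach is not made up. A row lasts 1/8 s, in which the tool goes at most 62.5 mm and 10.7 degrees, less where a joint would pass 70% of its speed; a pose out of reach is approached as far as the arm can. A call with a number of a shift or a turn outside -1 to 1 is refused whole. A call with a gripper value outside its range is refused whole. The fingers move at their own pace and stop on an object; FORCE is the grip in N (left out, the last holds). Time passes only in rows, so rows that do not move let the fingers close. It gives the time, the measured TCP pose, the force, the opening and the grip force at its end, in the units of the state.
- state(): the state, without advancing time (a new reading comes with each control period).
- snapshot(name): name is "scene" or "top"; returns (picture, depth): 420x560x3 uint8, red, green, blue; 420x560 float32, mm along the optical axis (not along the pixel's ray), 0 where there is no reading.
- camera_model(name): a dict with "intrinsics" (3x3 intrinsics, pixels), "dist" ([k1, k2, p1, p2, k3] as OpenCV has them; the pictures are not rectified), "extrinsics" (4x4, takes a point from world to camera coordinates). Camera axes: x right, y down, z forward; pixel columns grow to the right and rows downward; lengths in mm; the calibration is good to about 2 mm. A picture is of the moment at which its call begins. camera_model takes no time and is no camera call.
- hand_in(): hands the job in; it is judged then, once.
The state is a dict: "time": time; "joints": joint angles; "dq": joint speeds; "joint_efforts": joint torques, N m; "eef_pos": TCP position; "orientation": TCP orientation; "ft_force": force on the tool from outside, world axes, zero at the start; "ft_torque": the same for the moment, N m; "width": finger opening in mm; "grasp_force": force on a finger pad.
Only numpy, scipy, OpenCV 4.12 (cv2) and the standard library are available. Lean on these libraries where they do the work, as an engineer would, in place of code of your own. Each camera call takes 0.05 s, during which the arm holds its last target. There are 200 camera calls.

## Working session

There is one attempt and no reset: what is moved stays moved. The work goes in short steps, Python scripts to look and compute and a shell command to move; the robot and the scene stay as the last step left them, time stands still between calls to the robot, and variables do not carry over. Pictures are saved under pics/ and viewed, at most 10 in all, crops included, and the job is handed in when it is done.

```bash
mkdir -p pics
cat > h.py <<'E'
from bench import *
import numpy as np, cv2
def pts(name,d):
    m=camera_model(name);K=np.array(m["intrinsics"]);D=np.array(m["dist"]);T=np.array(m["extrinsics"])
    v,u=np.mgrid[:420,:560]
    n=cv2.undistortPoints(np.stack([u,v],-1).reshape(-1,1,2).astype(float),K,D).reshape(420,560,2)
    c=np.dstack([n*d[...,None],d])
    return (c-T[:3,3])@T[:3,:3]
E
python3 - <<'E'
from h import *
for n in("scene","top"):
    p,d=snapshot(n);cv2.imwrite(f"pics/{n}0.png",p[...,::-1]);np.save(n+"0",d)
print(state())
E
```

```text
{'time': 0.1, 'joints': array([-1.25121415,  0.41179287, -0.01272175,  1.59692146,  0.00559911,
        1.13431573, -0.08219869]), 'dq': array([-1.93738748e-04,  8.27710593e-06, -3.14535468e-05, -3.45596171e-03,
        1.13326571e-04,  2.52652064e-03, -1.03525710e-03]), 'joint_efforts': array([ 1.87920610e-03, -5.89098752e+01,  6.43306989e-01, -2.91711366e+01,
       -5.37810428e-02,  1.45059565e-02,  1.20130953e-04]), 'eef_pos': array([236.20337799, 578.19135868, 235.92588533]), 'orientation': array([-8.85199390e-05,  1.92661857e-01,  9.81264958e-01, -6.95290483e-04]), 'ft_force': array([-0.15405074, -0.09144759,  0.45173711]), 'ft_torque': array([ 0.00889392,  0.01722046, -0.04267747]), 'grasp_force': 0.0, 'width': 87.76207372036629}
```

View pics/scene0.png

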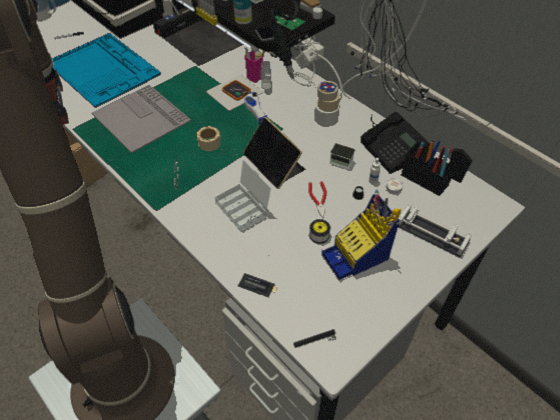

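View pics/top0.png

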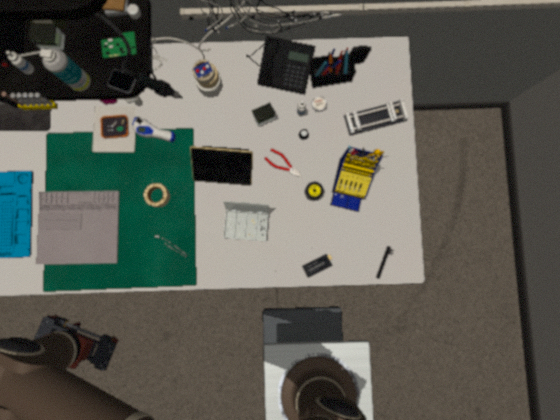

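The scene view shows the drawer open at about (340,262), and the case at (243,205) with its lid upright at (257,180). In the top view the drawer is at (346,202), the case at (247,224), the lid edge at (248,206), the reel at (315,190) and the battery at (317,265). Next I'll measure them.

Run:
```python
from h import *
for n in("scene","top"):
    p=cv2.imread(f"pics/{n}0.png");d=np.load(n+"0.npy");P=pts(n,d)
    hsv=cv2.cvtColor(p,cv2.COLOR_BGR2HSV);H,S,V=hsv[...,0].astype(int),hsv[...,1],hsv[...,2]
    print(n,'desk z',P[300,400] if n=="scene" else P[240,320])
    b=(H>108)&(H<130)&(S>120)&(V>40)
    r=np.zeros_like(b); 
    if n=="top": r[140:220,325:390]=1
    else: r[190:285,315:405]=1
    b&=r; m=b&(P[...,2]>3)&(P[...,2]<35)
    q=P[m]; print('blue low',len(q)); 
    rect=cv2.minAreaRect(q[:,:2].astype(np.float32)); print(rect, cv2.boxPoints(rect).round(0).tolist())
    for nm,(u0,u1,v0,v1),zl in [('org',(325,390,140,220) if n=="top" else (315,405,190,285),(60,210)),('lid',(215,280,195,245) if n=="top" else(212,280,155,230),(40,130)),('case',(215,280,195,245) if n=="top" else(212,280,155,230),(8,36)),('reel',(300,328,178,203) if n=="top" else(305,333,215,245),(8,60))]:
        w=np.zeros_like(b);w[v0:v1,u0:u1]=1;m=w&(P[...,2]>zl[0])&(P[...,2]<zl[1])&(d>0)
        q=P[m]
        if len(q)>5:
            rect=cv2.minAreaRect(q[:,:2].astype(np.float32));print(nm,len(q),'z',np.percentile(q[:,2],[1,50,99]).round(),np.round(rect[0]),np.round(rect[1]),round(rect[2],1),cv2.boxPoints(rect).round().tolist())
    u0,u1,v0,v1=(205,395,130,280) if n=="top" else (205,405,140,300)
    cv2.imwrite(f"pics/{n}0c.png",cv2.resize(p[v0:v1,u0:u1],None,fx=4 ,fy=4 if n=="top" else 3.7,interpolation=cv2.INTER_CUBIC)[:600,:800])
```

```text
scene desk z [ 617.47567011 -289.52904803    2.83024176]
blue low 628
((664.8270263671875, -142.24057006835938), (95.3674545288086, 237.0216064453125), 69.32054138183594) [[537.0, -145.0], [759.0, -229.0], [793.0, -139.0], [571.0, -56.0]]
org 2524 z [ 62. 103. 191.] [ 649. -133.] [110. 118.] 74.9 [[578.0, -171.0], [691.0, -202.0], [720.0, -96.0], [606.0, -65.0]]
lid 872 z [ 41.  69. 119.] [604. 227.] [196. 105.] 36.7 [[494.0, 211.0], [557.0, 126.0], [714.0, 244.0], [651.0, 328.0]]
case 1284 z [ 8. 20. 35.] [572. 239.] [289. 184.] 48.7 [[408.0, 191.0], [546.0, 70.0], [736.0, 287.0], [598.0, 408.0]]
reel 394 z [ 9. 36. 42.] [620.   3.] [88. 57.] 60.4 [[574.0, -21.0], [623.0, -49.0], [667.0, 27.0], [617.0, 55.0]]
top desk z [459.38606946 -25.14729137   1.09292712]
blue low 214
((577.4599609375, -109.41900634765625), (82.65339660644531, 41.8909797668457), 74.64474487304688) [[546.0, -144.0], [587.0, -155.0], [609.0, -75.0], [568.0, -64.0]]
org 1635 z [ 63.  98. 191.] [ 650. -133.] [110. 119.] 74.8 [[578.0, -171.0], [693.0, -202.0], [722.0, -96.0], [607.0, -65.0]]
lid 349 z [ 41.  82. 120.] [563. 200.] [128.  18.] 83.8 [[547.0, 137.0], [565.0, 135.0], [579.0, 262.0], [561.0, 264.0]]
case 241 z [ 8. 24. 35.] [521. 212.] [189. 123.] 71.9 [[433.0, 141.0], [550.0, 103.0], [608.0, 283.0], [492.0, 321.0]]
reel 278 z [12. 35. 42.] [611.  -9.] [56. 54.] 86.3 [[582.0, -35.0], [636.0, -39.0], [640.0, 17.0], [585.0, 20.0]]
```

View pics/top0c.png

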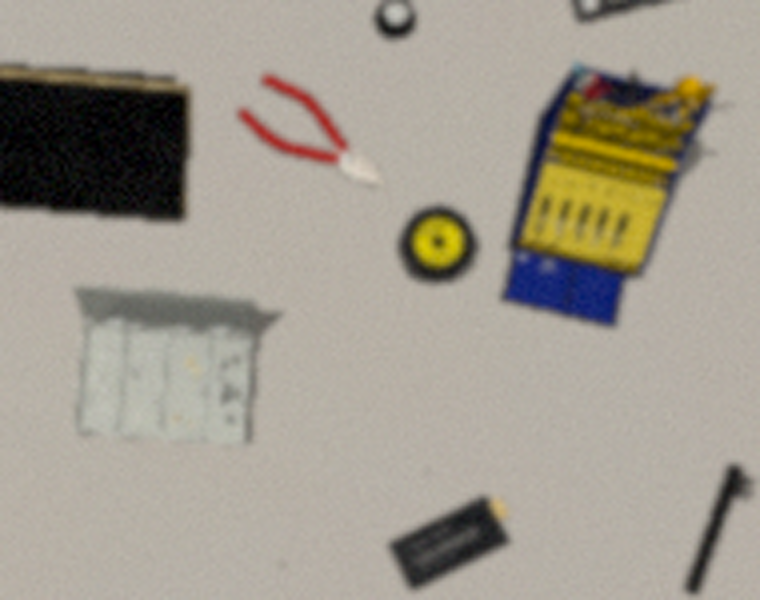

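View pics/scene0c.png

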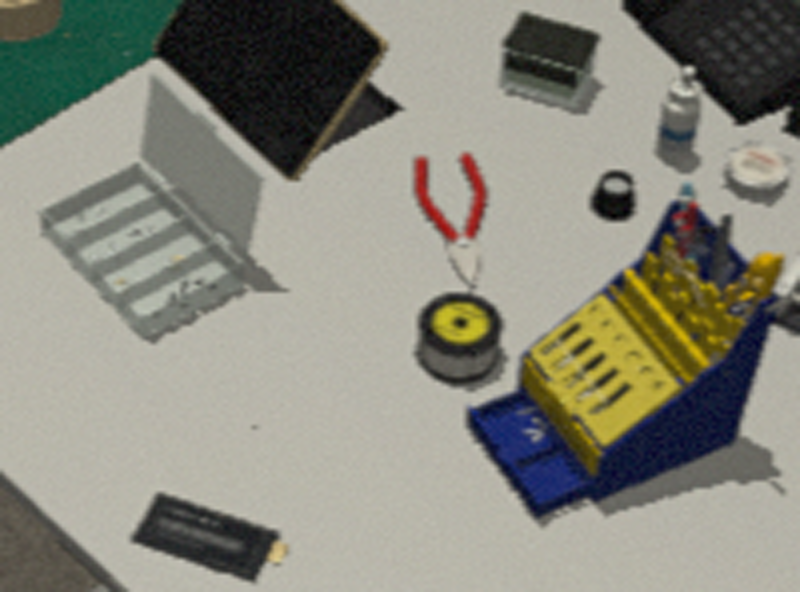

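The crops agree with the numbers. The organizer is yawed about -15°, with its drawer front centre near world (557,-104). The lid leans back with its lip toward the black screen behind it. I'll refine the lid and check the gap to the screen.

Run:
```python
from h import *
for n in("top","scene"):
    p=cv2.imread(f"pics/{n}0.png");d=np.load(n+"0.npy");P=pts(n,d);X,Y,Z=P[...,0],P[...,1],P[...,2]
    m=(d>0)&(X>535)&(X<600)&(Y>145)&(Y<255)&(Z>45)&(Z<125)
    q=P[m]; A=np.c_[q[:,1]-200,q[:,2]-29,np.ones(len(q))]
    c=np.linalg.lstsq(A,q[:,0],rcond=None)[0]; r=q[:,0]-A@c; k=abs(r)<5; c=np.linalg.lstsq(A[k],q[k,0],rcond=None)[0]
    print(n,'lid x = c0*(y-200)+c1*(z-29)+c2',c.round(3),'n',k.sum(),'rms',r[k].std(),'zmax',np.percentile(q[:,2],99))
    m=(d>0)&(X>580)&(X<800)&(Y>130)&(Y<400)&(Z>15)&(Z<300)
    q=P[m]
    for z in range(15,240,25):
        s=q[(q[:,2]>=z)&(q[:,2]<z+25)]
        if len(s)>8: print(z,len(s),'xmin',np.percentile(s[:,0],2).round(),'y',np.percentile(s[:,1],[2,98]).round(), 'xmin for y<260',s[s[:,1]<265,0].min(initial=999).round())
    m=(d>0)&(X>440)&(X<565)&(Y>120)&(Y<280)&(Z>12)&(Z<36)
    s=P[m]; print('case x',np.percentile(s[:,0],[1,99]).round(),'y',np.percentile(s[:,1],[1,99]).round())
    m=(d>0)&(X>525)&(X<620)&(Y>-160)&(Y<-50)&(Z>8)&(Z<32)
    s=P[m]; a=np.deg2rad(-15); e=np.array([np.cos(a),np.sin(a)]);f=np.array([-e[1],e[0]])
    print('drawer along',np.percentile(s[:,:2]@e,[1,5]).round(),'lat',np.percentile(s[:,:2]@f,[2,98]).round(), 'expected front along', (np.array([557,-104])@e).round(),(np.array([557,-104])@f).round())
    w=P[(d>0)&(X>560)&(Y<-60)&(Y>-180)&(Z>38)&(Z<57)&(X<640)]; print('wall',len(w),np.percentile(w[:,:2]@e,[2,10,50]).round())
```

```text
top lid x = c0*(y-200)+c1*(z-29)+c2 [1.04000e-01 1.94000e-01 5.53359e+02] n 280 rms 0.7785036697982011 zmax 120.4787760320709
15 465 xmin 646.0 y [187. 363.] xmin for y<260 642.0
40 468 xmin 666.0 y [183. 360.] xmin for y<260 657.0
65 476 xmin 684.0 y [180. 358.] xmin for y<260 677.0
90 568 xmin 703.0 y [179. 355.] xmin for y<260 700.0
115 37 xmin 722.0 y [203. 353.] xmin for y<260 721.0
case x [464. 561.] y [137. 273.]
drawer along [563. 563.] lat [ 1. 94.] expected front along 565.0 44.0
wall 48 [601. 602. 603.]
scene lid x = c0*(y-200)+c1*(z-29)+c2 [1.08000e-01 1.84000e-01 5.55974e+02] n 535 rms 1.5527975559478715 zmax 120.52818489860522
15 526 xmin 646.0 y [183. 361.] xmin for y<260 639.0
40 531 xmin 666.0 y [181. 360.] xmin for y<260 659.0
65 519 xmin 685.0 y [178. 356.] xmin for y<260 681.0
90 545 xmin 704.0 y [176. 354.] xmin for y<260 697.0
115 61 xmin 717.0 y [179. 350.] xmin for y<260 716.0
case x [464. 562.] y [136. 272.]
drawer along [563. 564.] lat [-1. 90.] expected front along 565.0 44.0
wall 180 [603. 604. 606.]
```

```bash
python3 -m inch '[{"dx":0.5,"dy":-0.5,"dz":0,"roll":1,"hand":0},{"dx":0.5,"dy":-0.5,"roll":1,"hand":0},{"dx":0.5,"dy":-0.5,"roll":1,"hand":0},{"dx":0.5,"dy":-0.5,"roll":1,"hand":0},{"dx":0.5,"dy":-0.5,"hand":0},{"dx":0.5,"dy":-0.5,"hand":0},{"dx":0.5,"dy":-0.5,"hand":0},{"dx":0.5,"dy":-0.5,"hand":0},{"dx":0.5,"dy":-0.5,"hand":0},{"hand":0},{"hand":0}]'
```

```text
schema error: expected keys dx, dy, dz, roll, hand
```

```bash
python3 -m inch '[{"dx":0.5,"dy":-0.5,"dz":0,"roll":1,"hand":0},{"dx":0.5,"dy":-0.5,"dz":0,"roll":1,"hand":0},{"dx":0.5,"dy":-0.5,"dz":0,"roll":1,"hand":0},{"dx":0.5,"dy":-0.5,"dz":0,"roll":1,"hand":0},{"dx":0.5,"dy":-0.5,"dz":0,"roll":0,"hand":0},{"dx":0.5,"dy":-0.5,"dz":0,"roll":0,"hand":0},{"dx":0.5,"dy":-0.5,"dz":0,"roll":0,"hand":0},{"dx":0.5,"dy":-0.5,"dz":0,"roll":0,"hand":0},{"dx":0.5,"dy":-0.5,"dz":0,"roll":0,"hand":0},{"dx":0,"dy":0,"dz":0,"roll":0,"hand":0},{"dx":0,"dy":0,"dz":0,"roll":0,"hand":0}]'
```

```text
time: 1.48
eef_pos: [573.2, 241.6, 236.1]
orientation: [-0.001, 0.054, 0.999, 0.0]
ft_force: [-0.0, 1.0, -0.6]
width: 0.5
grasp_force: 0.0
```

```bash
python3 -m inch '[{"dx":0.5,"dy":-0.6,"dz":0,"roll":0,"hand":0},{"dx":0,"dy":0,"dz":-0.6,"roll":0,"hand":0},{"dx":0,"dy":0,"dz":-0.6,"roll":0,"hand":0},{"dx":0,"dy":0,"dz":-0.5,"roll":0,"hand":0},{"dx":0,"dy":0,"dz":0,"roll":0,"hand":0}]'
python3 - <<'E'
from h import *
p,d=snapshot("scene");cv2.imwrite("pics/s1.png",cv2.resize(p[90:270,190:400],None,fx=3.3,fy=3.3,interpolation=cv2.INTER_CUBIC)[...,::-1])
E
```

```text
time: 2.1
eef_pos: [608.3, 197.4, 106.3]
orientation: [-0.003, 0.053, 0.999, -0.001]
ft_force: [0.5, 0.1, 0.4]
width: 0.4
grasp_force: 0.0
```

View pics/s1.png

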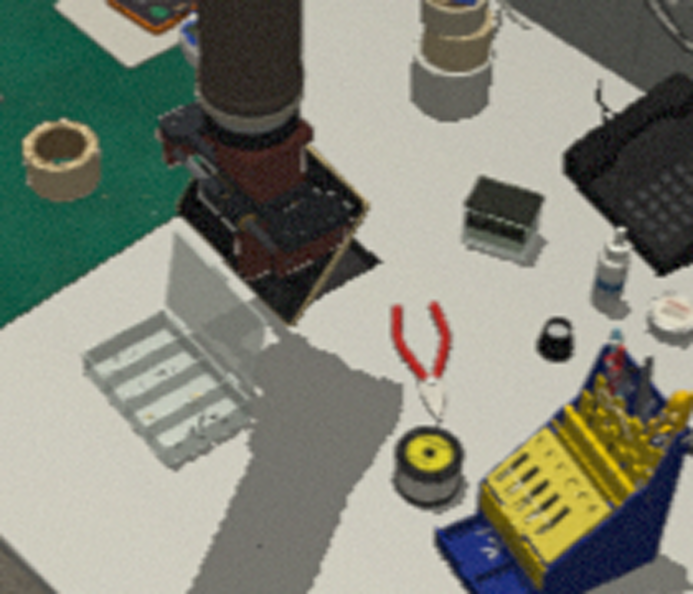

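The fingers are behind the lid, at about (265,270) in the crop, clear of both the lid and the screen. I'll push toward the front.

```bash
python3 -m inch '[{"dx":-0.2,"dy":0.02,"dz":0,"roll":0,"hand":0},{"dx":-0.15,"dy":0.02,"dz":0,"roll":0,"hand":0},{"dx":-0.1,"dy":0.01,"dz":0,"roll":0,"hand":0},{"dx":-0.1,"dy":0.01,"dz":0,"roll":0,"hand":0},{"dx":-0.1,"dy":0.01,"dz":0,"roll":0,"hand":0},{"dx":-0.1,"dy":0.01,"dz":0,"roll":0,"hand":0},{"dx":-0.1,"dy":0.01,"dz":0,"roll":0,"hand":0},{"dx":-0.1,"dy":0.01,"dz":0,"roll":0,"hand":0}]'
```

```text
time: 3.15
eef_pos: [539.6, 203.5, 109.0]
orientation: [-0.0, 0.054, 0.999, -0.0]
ft_force: [1.3, -0.2, -0.7]
width: 0.5
grasp_force: 0.3
```

```bash
python3 -m inch '[{"dx":-0.11,"dy":0.01,"dz":-0.05,"roll":0,"hand":0},{"dx":-0.11,"dy":0.01,"dz":-0.05,"roll":0,"hand":0},{"dx":-0.09,"dy":0.01,"dz":-0.09,"roll":0,"hand":0},{"dx":-0.09,"dy":0.01,"dz":-0.09,"roll":0,"hand":0},{"dx":-0.07,"dy":0.01,"dz":-0.11,"roll":0,"hand":0},{"dx":-0.07,"dy":0.01,"dz":-0.11,"roll":0,"hand":0},{"dx":-0.04,"dy":0,"dz":-0.12,"roll":0,"hand":0},{"dx":-0.04,"dy":0,"dz":-0.12,"roll":0,"hand":0},{"dx":0,"dy":0,"dz":0,"roll":0,"hand":0}]'
```

```text
time: 4.28
eef_pos: [492.8, 207.8, 52.7]
orientation: [-0.001, 0.054, 0.999, -0.0]
ft_force: [-0.0, 0.5, 0.2]
width: 0.3
grasp_force: 0.0
```

```bash
python3 -m inch '[{"dx":0,"dy":0,"dz":-0.05,"roll":0,"hand":0},{"dx":0,"dy":0,"dz":-0.04,"roll":0,"hand":0},{"dx":0,"dy":0,"dz":-0.02,"roll":0,"hand":0},{"dx":0,"dy":0,"dz":0,"roll":0,"hand":0},{"dx":0,"dy":0,"dz":0,"roll":0,"hand":0}]'
```

```text
time: 4.9
eef_pos: [493.7, 208.1, 45.5]
orientation: [0.0, 0.054, 0.999, 0.0]
ft_force: [0.2, 0.0, -0.3]
width: 0.5
grasp_force: 0.0
```

```bash
python3 -m inch '[{"dx":0,"dy":0,"dz":-0.02,"roll":0,"hand":0},{"dx":0,"dy":0,"dz":-0.02,"roll":0,"hand":0},{"dx":0,"dy":0,"dz":0,"roll":0,"hand":0},{"dx":0,"dy":0,"dz":0,"roll":0,"hand":0}]'
```

```text
time: 5.4
eef_pos: [493.8, 208.2, 44.3]
orientation: [0.0, 0.054, 0.999, 0.0]
ft_force: [-5.9, -2.9, 22.4]
width: 0.6
grasp_force: 11.1
```

```bash
python3 -m inch '[{"dx":0,"dy":0,"dz":0.3,"roll":0,"hand":0},{"dx":0,"dy":0,"dz":0.7,"roll":0,"hand":0},{"dx":0.03,"dy":-0.5,"dz":0,"roll":-1,"hand":0},{"dx":0.03,"dy":-0.5,"dz":0,"roll":-1,"hand":0},{"dx":0.03,"dy":-0.5,"dz":0,"roll":-0.2,"hand":0},{"dx":0.03,"dy":-0.5,"dz":0,"roll":0,"hand":0},{"dx":0.03,"dy":-0.5,"dz":0,"roll":0,"hand":0},{"dx":0.03,"dy":-0.5,"dz":0,"roll":0,"hand":0},{"dx":0.03,"dy":-0.5,"dz":0,"roll":0,"hand":0},{"dx":0.03,"dy":-0.5,"dz":0,"roll":0,"hand":0},{"dx":0,"dy":0,"dz":0,"roll":0,"hand":0}]'
python3 - <<'E'
from h import *
for n in("scene","top"):
    p,d=snapshot(n);P=pts(n,d);X,Y,Z=P[...,0],P[...,1],P[...,2]
    m=(d>0)&(X>470)&(X<545)&(Y>150)&(Y<250)&(Z>15)&(Z<100)
    q=P[m];c=np.linalg.lstsq(np.c_[q[:,:2]-[500,200],np.ones(len(q))],q[:,2],rcond=None)[0];print(n,len(q),c.round(3),np.percentile(q[:,2],[1,50,99]).round(1))
    if n=="scene": cv2.imwrite("pics/s2.png",cv2.resize(p[140:300,190:400],None,fx=3.5,fy=3.5,interpolation=cv2.INTER_CUBIC)[...,::-1])
E
```

```text
time: 6.78
eef_pos: [511.4, -95.2, 117.5]
orientation: [0.0, 0.133, 0.991, -0.001]
ft_force: [0.3, 0.1, -0.2]
width: 0.5
grasp_force: 0.0
scene 744 [ 9.0000e-03 -1.1000e-02  3.1235e+01] [23.2 31.4 37.4]
top 803 [-5.0000e-03  5.0000e-03  3.0029e+01] [23.5 29.9 36.5]
```

View pics/s2.png

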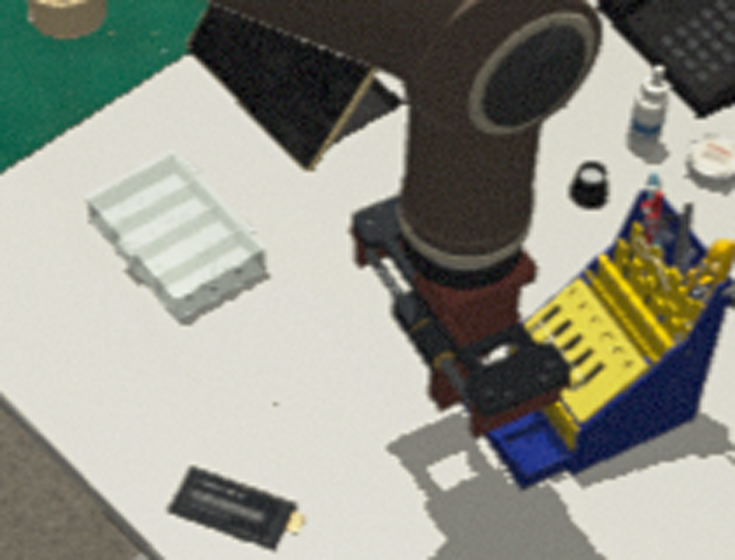

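The lid is shut: its plane is level at about 30 mm, and the case at (180,240) in the crop looks closed. Next is the drawer.

```bash
python3 -m inch '[{"dx":0,"dy":0.05,"dz":-0.5,"roll":0,"hand":0},{"dx":0,"dy":0,"dz":-0.5,"roll":0,"hand":0},{"dx":0,"dy":0,"dz":-0.2,"roll":0,"hand":0},{"dx":0,"dy":0,"dz":0,"roll":0,"hand":0},{"dx":0.15,"dy":-0.04,"dz":0,"roll":0,"hand":0},{"dx":0.15,"dy":-0.04,"dz":0,"roll":0,"hand":0},{"dx":0.1,"dy":-0.03,"dz":0,"roll":0,"hand":0},{"dx":0.1,"dy":-0.03,"dz":0,"roll":0,"hand":0},{"dx":0.1,"dy":-0.03,"dz":0,"roll":0,"hand":0},{"dx":0.1,"dy":-0.03,"dz":0,"roll":0,"hand":0},{"dx":0,"dy":0,"dz":0,"roll":0,"hand":0}]'
```

```text
time: 8.25
eef_pos: [564.6, -103.4, 27.3]
orientation: [0.0, 0.131, 0.991, -0.0]
ft_force: [-0.1, -0.0, 0.4]
width: 0.1
grasp_force: 0.0
```

```bash
python3 -m inch '[{"dx":0.08,"dy":-0.02,"dz":0,"roll":0,"hand":0},{"dx":0.08,"dy":-0.02,"dz":0,"roll":0,"hand":0},{"dx":0.05,"dy":-0.01,"dz":0,"roll":0,"hand":0},{"dx":0.02,"dy":-0.01,"dz":0,"roll":0,"hand":0},{"dx":0,"dy":0,"dz":0,"roll":0,"hand":0}]'
```

```text
time: 8.88
eef_pos: [581.5, -107.7, 27.4]
orientation: [0.0, 0.131, 0.991, 0.0]
ft_force: [0.9, -0.1, 0.0]
width: 0.5
grasp_force: 0.0
```

Along the organizer's axis the TCP is now at 589.6, and I expect the end at about 593. I'll take small steps until the force rises.

```bash
python3 -m inch '[{"dx":0.02,"dy":-0.005,"dz":0,"roll":0,"hand":0},{"dx":0.02,"dy":-0.005,"dz":0,"roll":0,"hand":0},{"dx":0,"dy":0,"dz":0,"roll":0,"hand":0},{"dx":0,"dy":0,"dz":0,"roll":0,"hand":0}]'
```

```text
time: 9.38
eef_pos: [584.4, -108.4, 27.4]
orientation: [0.0, 0.131, 0.991, 0.0]
ft_force: [-0.3, 1.0, 0.0]
width: 0.7
grasp_force: 0.0
```

```bash
python3 -m inch '[{"dx":0.02,"dy":-0.005,"dz":0,"roll":0,"hand":0},{"dx":0.02,"dy":-0.005,"dz":0,"roll":0,"hand":0},{"dx":0,"dy":0,"dz":0,"roll":0,"hand":0},{"dx":0,"dy":0,"dz":0,"roll":0,"hand":0}]'
```

```text
time: 9.88
eef_pos: [584.5, -108.4, 27.0]
orientation: [-0.003, 0.131, 0.991, 0.0]
ft_force: [-9.9, 2.4, 7.8]
width: 0.6
grasp_force: 5.1
```

The force is about 10 N at the expected flush position. I'll back off and check.

```bash
python3 -m inch '[{"dx":0.01,"dy":0,"dz":0,"roll":0,"hand":0},{"dx":0,"dy":0,"dz":0,"roll":0,"hand":0},{"dx":-0.2,"dy":0.05,"dz":0,"roll":0,"hand":0},{"dx":-0.5,"dy":0.13,"dz":0,"roll":0,"hand":0},{"dx":-0.3,"dy":0.08,"dz":0.5,"roll":0,"hand":0},{"dx":-0.3,"dy":0.4,"dz":0.6,"roll":0,"hand":0},{"dx":-0.3,"dy":0.5,"dz":0.4,"roll":0,"hand":0},{"dx":-0.3,"dy":0.5,"dz":0,"roll":0,"hand":0},{"dx":0,"dy":0,"dz":0,"roll":0,"hand":0}]'
python3 - <<'E'
from h import *
a=np.deg2rad(-15); e=np.array([np.cos(a),np.sin(a)])
for n in("scene","top"):
    p,d=snapshot(n);P=pts(n,d);X,Y,Z=P[...,0],P[...,1],P[...,2]
    b=(d>0)&(X>530)&(X<640)&(Y<-70)&(Y>-155)
    for lo,hi in((8,24),(33,57)):
        s=P[b&(Z>lo)&(Z<hi)];print(n,lo,len(s),np.percentile(s[:,:2]@e,[5,20,50]).round(1) if len(s) else'')
    m=(d>0)&(X>470)&(X<545)&(Y>150)&(Y<250)&(Z>15)&(Z<100);print('lid z',np.percentile(P[m][:,2],50))
    if n=="scene": cv2.imwrite("pics/s3.png",cv2.resize(p[140:350,190:410],None,fx=2.8,fy=2.8,interpolation=cv2.INTER_CUBIC)[...,::-1])
E
```

```text
time: 11.0
eef_pos: [444.7, 18.0, 140.6]
orientation: [0.0, 0.128, 0.992, 0.001]
ft_force: [1.3, -1.5, 0.3]
width: 0.5
grasp_force: 0.0
scene 8 81 [603.6 604.5 605.4]
scene 33 133 [603.1 604.  605.2]
lid z 31.100398834109136
top 8 29 [602.1 603.  603.8]
top 33 51 [602.  602.4 603. ]
lid z 30.068902287746404
```

View pics/s3.png

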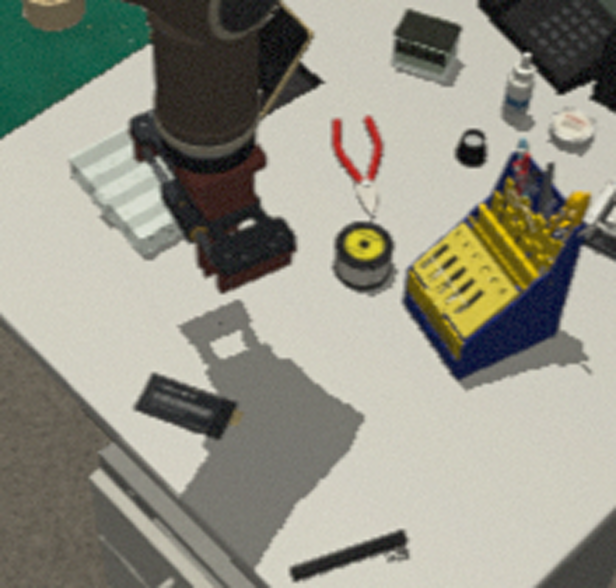

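The drawer front lines up with the wall above it to within 1 mm, the lid is flat, the bystanders look unmoved, and the arm is clear of everything.

```bash
python3 -c "
from bench import *
print(hand_in())"
```

```text
the job is handed in; nothing more can be done
None
```

The drawer is pushed home (its front measured within 1 mm of the wall above), the case lid is shut, the bystanders looked unmoved, and the job was handed in at about 11 s; hand-in returned no verdict.

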